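# Dock the drip tray and flip its cam clamp

### The job

Gently push the steel drip tray in under the dish rack until it meets the sprung rubber stop at the back and squeezes it in by about 4 mm (you feel it rather than see it), without ramming it to the end of its give. Then flip the cam lever on the rack's front corner over the top until it snaps past centre and clamps the tray's rim, and let go; do not force the lever, and leave the mug, soap bottle and bowl where they are.

Things in the scene. Friction and masses are not known exactly. Their poses are not given: they have to be found in the camera images.
- dish_rack: Fixed wire dish rack, plates and bowls on its deck (to 220 mm high; 125 mm at its front edge). Origin on the counter under its middle; its +x is the way the tray goes in, its front faces -x, z up. Frame x -85 to 185, y +-145 mm. Two runners, 16 mm high, inner faces at y +-108.5, x -140 to 150 mm, guide the tray. The clamp stands at its front -y corner.
- drip_tray: Loose steel tray 320 (x) x 210 (y) x 30 mm high, 0.6-1.1 kg, part-way in, axes along the rack's. Origin: centre of underside. Push its upright front face at its x = -160 mm, clear in front of the rack. Rims are flat, 30 mm up. Sliding friction 3 to 8 N. It meets the stop with its origin at -50 to -30 mm in the rack's x: this differs each time, find it by feel.
- back_stop (a joint): Travel (m) of the sprung rubber stop hidden under the back of the rack: 0 untouched, grows as the tray presses it; 2 N per mm, ends at 11 mm. The tray is home with this past 3 mm (6 N on top of the sliding friction); past 9 mm it is rammed. When the push ends it springs back some, but the tray stays bearing on it.
- cam_lever (a joint): Lever angle (rad): 0 open, leaning 0.45 outward (to the rack's -y) from upright; upright at 0.45; goes over the top towards the rack's +y. The foot meets the rim at about 0.5, resistance at the grip then grows to some 7 N, dead centre is 1.45, past it the lever snaps by itself to its stop at 1.80 (clamped, 1.35 rad from upright, over the tray).
- lever_pivot (a point): Pivot of the lever, at (-115, -93, 92) mm in the rack's frame; hinge axis along the rack's x. It sits between two cheeks (to 106 mm high) on an aluminium bracket 40 mm wide in x, y -137 to -79 mm, whose head, 58 to 72 mm up, reaches over the tray's side rim.
- lever_grip (a point): Centre of the black ball knob, 24 mm across, at the lever's end, 93 mm from the pivot. It is best pushed over from its outer side with closed fingertips; pinched, it creeps in the pads and may slip out. The aluminium stem below it is 10 mm wide (along the rack's x) and 8 mm thick.
- clamp_foot: Round rubber foot, 20 mm across and 8 mm high, under the clamp bracket, pushed down by the cam onto the tray's side rim; origin at the centre of its underside, 37 mm above the counter when open.
- mug: White mug, 80 mm across, 90 mm high, bystander. Origin under its middle.
- soap_bottle: Soap bottle, 64 mm across, 170 mm high, bystander. Origin under its middle.
- bowl: Dark red bowl, 120 mm across, 55 mm high, bystander. Origin under its middle.
Not all that is in view belongs to the job. Of the things that look like the part that bears back_stop, the smallest one is meant.

How it is judged (in metres and radians):
On the way, in this order (a step that is already met when the one before it is completed fails the run):
1. the tray is pushed home: it presses the back stop in by more than 3 mm (value of joint back_stop above 0.003 m), for 0.2 s.
2. the lever is past centre and the foot clamps the tray's rim (value of joint cam_lever above 1.7 rad and contact force between clamp_foot and drip_tray above 20 N), for 0.2 s.
At the end, for the whole second after the job is handed in: The lever lies snapped over (past 1.7 rad), the foot presses the tray's rim with more than 20 N, the tray is at rest, in under the rack (its origin beyond -54 mm in the rack's x) and still bearing on the back stop (pressed in more than 0.4 mm) (all of step 2 and value of joint back_stop above 0.0004 m and linear speed of drip_tray below 0.01 m/s and x of drip_tray in the frame of dish_rack above -0.054 m); the robot touches nothing.
It fails at once if the back stop is rammed: pressed in more than 9 mm (value of joint back_stop above 0.009 m).
It fails at once if the robot presses on the tray with more than 30 N (contact force between the arm and drip_tray above 30 N).
It fails at once if the robot forces the lever, its bracket or the rack with more than 45 N (contact force between the arm and dish_rack above 45 N).
It fails at once if mug, soap bottle or bowl is moved by more than 15 mm (distance of any of mug, soap_bottle, bowl from where it was at the start of the episode above 0.015 m).
It also fails if it takes over 61 s, if anything falls off the work surface, if the arm or the gripper's body presses on something with over 40 N, if the wrist force passes 120 N, or if a joint passes its speed limit or range.

### The arm

A 6-joint arm with a two-finger parallel gripper is mounted at the origin on the work surface. World frame = base frame: x ahead of the robot, y to its left, z up, the work surface at z = 0. Lengths are in mm, angles in rad, forces in N, time in s.
With the tool pointing down it reaches from about 350 to 725 mm from the base axis. Payload 6 kg.
Tool frame: the origin (TCP) lies at the very end of the fingers, on their centre line; the grasp point (between the pads) lies 19 mm behind it (ctrl.grasp_offset is the z of the grasp point in the tool frame, in mm); z points along the fingers, y is the line along which they close (so a half turn about z gives the same grasp; the last joint's range is limited). The gripper opens to 85 mm and grips with 20 to 120 N. Pads are 22 mm wide; open, the fingers measure 114 mm over their backs; the gripper's body (76 mm by 85 mm) begins 54 mm behind the grasp point. The pads swing forward as they close: fully open they stand 13 mm farther back than shut.
Start: joints at [1.658, 0.04, 0.085, 0, -1.615, -0.334], TCP at [146.556, 581.803, 231.261] pointing down, gripper open.
Joint ranges: [-2.56, 2.56], [-1.29, 2.01], [-1.08, 1.49], [-3.29, 1.98], [-2.81, -0.18], [-2.99, 2.99]. Speed limits (rad/s): [2.57, 2.57, 3.01, 3.14, 3.14, 3.14].

### API

Orientations are given as a unit quaternion [x, y, z, w].
In Python, from station import ctrl gives the robot as it stands. The module is installed in compiled form; this text tells all that it offers.
- The arm moves only by the tool play_rows, never from a script. Its argument "rows" is one flat list of numbers, 6 for each row, row after row: the shift along the tool's x, y, z in m, then the turn, a rotation vector about the tool's x, y, z in degrees. A call has 1 to 10 rows; each row shifts and turns the commanded pose from where the row before left it, along the tool's axes as they then stand; what a row does not reach is not made up. A row lasts 1/8 s, in which the tool goes at most 62.5 mm and 10.7 degrees, less where a joint would pass 70% of its speed; a pose out of reach is approached as far as the arm can. A call is refused whole if a number of a shift passes 0.0625 or a number of a turn 10.7, either way. A call with a gripper value outside its range is refused whole. "jaw" is the opening, from 0 (shut) to 1 (fully open), set as the call begins (left out, the last holds). The fingers move at their own pace and stop on an object; the grip force is fixed at half the most. Time passes only in rows, so rows that do not move let the fingers close. It gives the time, the measured TCP pose, the force, the opening and the grip force at its end, in the units of the state.
- ctrl.read_state(): the state, without advancing time (a new reading comes with each control period).
- ctrl.snapshot(name): name is "scene" or "top" or "wrist"; returns (picture, depth): 400x640x3 uint8, red, green, blue; 400x640 float32, mm along the optical axis (not along the pixel's ray), 0 where there is no reading.
- ctrl.get_calibration(name): a dict with "camera_matrix" (3x3 intrinsics, pixels), "k1" (the pictures are not rectified: a ray, as slopes to the right and down, at radius r is drawn at 1 + k1 r^2 times it, then the intrinsics apply), "extrinsics" (4x4, takes a point from world to camera coordinates). Camera axes: x right, y up, looking along -z (the intrinsics and any distortion apply to the point x, -y, -z); pixel columns grow to the right and rows downward; lengths in mm; the calibration is good to about 2 mm. A picture is of the moment at which its call begins: read the wrist's pose just before it. get_calibration takes no time and is no camera call; for the wrist camera it gives the pose at the moment of the call.
- ctrl.sign_off(): hands the job in; it is judged then, once.
The state is a dict: "t": time; "q": joint angles; "joint_velocities": joint speeds; "tau": joint torques, N m; "tool_pos": TCP position; "eef_rot": TCP orientation; "force": force on the tool from outside, world axes, zero at the start; "moment": the same for the moment, N m; "gripper_width": finger opening in mm; "gripper_force": force on a finger pad.
Only numpy, scipy, OpenCV 4.12 (cv2) and the standard library are available. Lean on these libraries where they do the work, as an engineer would, in place of code of your own. Each camera call takes 0.05 s, during which the arm holds its last target. There are 200 camera calls.

## Working session

There is one attempt and no reset: what is moved stays moved. The work goes in short steps, Python scripts to look and compute and a tool call to move; the robot and the scene stay as the last step left them, time stands still between calls to the robot, and variables do not carry over. Pictures are saved under pics/ and viewed, at most 10 in all, crops included, and the job is handed in when it is done.

Besides the shell and the picture viewer there is one more tool, called after "Request:" in YAML: its name, and indented under it one key for each argument. play_rows: Moves the arm, as the interface text tells. Its arguments: {"type":"object","properties":{"rows":{"type":"array","items":{"type":"number"}},"jaw":{"type":"number"}},"required":["rows"]}

```bash
mkdir -p pics
cat > h.py <<'E'
import numpy as np, cv2
from station import ctrl
from scipy.spatial.transform import Rotation as R
def snap(n,f):
    c=ctrl.get_calibration(n); im,d=ctrl.snapshot(n)
    cv2.imwrite('pics/%s.png'%f,im[:,:,::-1]); np.savez('pics/%s.npz'%f,im=im,d=d,K=c['camera_matrix'],k1=c['k1'],E=c['extrinsics']); return im,d
def load(f): return np.load('pics/%s.npz'%f)
def slopes(z,uv):
    K=np.array(z['K']);uv=np.atleast_2d(np.array(uv,float)); 
    p=np.c_[(uv[:,0]-K[0,2])/K[0,0],(uv[:,1]-K[1,2])/K[1,1]]; s=p.copy()
    for _ in range(10): s=p/(1+float(z['k1'])*(s**2).sum(1,keepdims=True))
    return s
def pts(z,uv):  # world points via depth
    s=slopes(z,uv); uv=np.atleast_2d(uv).astype(int); d=z['d'][uv[:,1],uv[:,0]]
    c=np.c_[s[:,0]*d,-s[:,1]*d,-d]; E=np.array(z['E']); return (c-E[:3,3])@E[:3,:3]
def plane(z,uv,h):
    s=slopes(z,uv);E=np.array(z['E']);r=np.c_[s[:,0],-s[:,1],-np.ones(len(s))]@E[:3,:3];o=-E[:3,:3].T@E[:3,3]
    return o+r*((h-o[2])/r[:,2])[:,None]
E
python3 - <<'E'
from h import *
snap('scene','s0');snap('top','t0')
s=ctrl.read_state();print(s)
E
```

```text
{'t': 0.1, 'q': array([ 1.65769211e+00,  4.07405047e-02,  8.38913834e-02, -3.83946257e-04,
       -1.61550724e+00, -3.33704897e-01]), 'joint_velocities': array([ 1.87857531e-04, -2.50297743e-03,  2.20436323e-03,  3.48228089e-03,
       -1.49242271e-03,  7.47139153e-05]), 'tau': array([-4.17588948e-03, -3.69346154e+01,  3.48283517e+01,  6.95185035e+00,
       -4.54858731e-03, -3.26551564e-06]), 'tool_pos': array([146.44967568, 581.54062101, 230.37925475]), 'eef_rot': array([ 9.92396033e-01, -1.23083176e-01, -2.47311647e-05,  8.02868031e-04]), 'force': array([-0.84523358,  0.22411997, -0.50955969]), 'moment': array([ 0.00424101, -0.04313906,  0.01110605]), 'gripper_force': 0.0, 'gripper_width': 85.80622445651713}
```

View pics/s0.png

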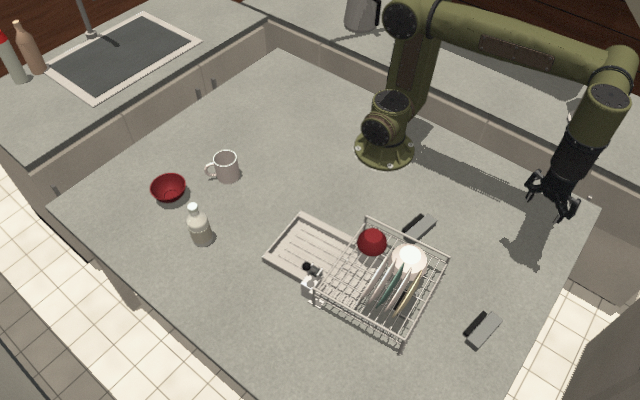

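View pics/t0.png

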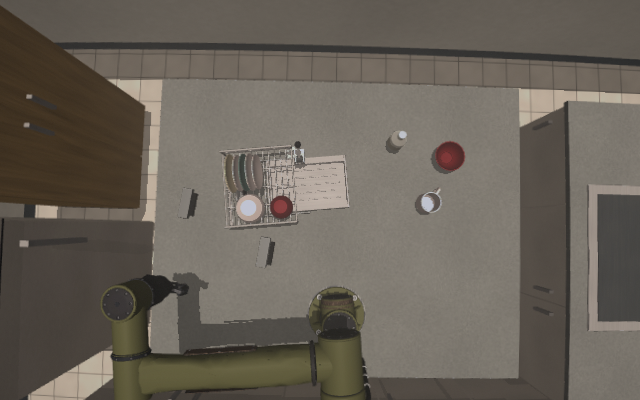

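The top view shows one rack, spanning (222-300, 147-228). The tray sticks out to its right, to (348, 183), and the lever is at (298, 150). The mug is at (430, 203), the bottle at (400, 138) and the bowl at (450, 156). Two grey-black blocks at (187, 203) and (265, 250) look like stray items. Next I'll enlarge the clamp and tray and take measurements.

Run:
```python
from h import *
z=load('t0');im=z['im'];s=load('s0')
a=cv2.resize(im[130:240,215:355],None,fx=4,fy=4,interpolation=cv2.INTER_CUBIC)
b=cv2.resize(s['im'][200:350,255:455],(560,420),interpolation=cv2.INTER_CUBIC)
b=b[:,:,:]
c=np.zeros((440+0,560,3),np.uint8);c[:440]=a[:440]
cv2.imwrite('pics/c1.png',c[:,:,::-1]);cv2.imwrite('pics/c2.png',b[:,:,::-1])
# rim points: depth-based, height 22..38 region in front of the rack
vv,uu=np.mgrid[140:225,296:360];uv=np.c_[uu.ravel(),vv.ravel()]
P=pts(z,uv)
m=(P[:,2]>22)&(P[:,2]<40)
print(m.sum(),P[m].min(0),P[m].max(0))
msk=np.zeros(im.shape[:2],np.uint8);msk[uv[m][:,1],uv[m][:,0]]=255
for v in range(150,218,6): 
    r=uv[m&(uv[:,1]==v)]; 
    if len(r): print(v,r[:,0].min(),r[:,0].max(),pts(z,[r[:,0].max(),v]).round(0))
for n,uv0 in dict(mug=(430,203),bot=(400,138),bowl=(450,156),b1=(187,203),b2=(265,250),knob=(298,145)).items(): print(n,pts(z,uv0).round())
```

```text
633 [405.09631644 -40.72463877  22.05694081] [638.54159884 174.98860889  39.93135867]
156 324 344 [[633. -16.  35.]]
162 305 345 [[609. -21.  31.]]
168 345 345 [[585. -22.  29.]]
174 345 346 [[562. -27.  25.]]
180 346 346 [[537. -27.  28.]]
186 346 347 [[514. -32.  24.]]
192 347 347 [[489. -32.  27.]]
198 347 348 [[465. -37.  25.]]
204 306 348 [[441. -37.  23.]]
210 297 306 [[413. 130.  28.]]
mug [[ 455. -374.    1.]]
bot [[ 685. -215.  159.]]
bowl [[ 650. -453.    7.]]
b1 [[428. 606.  32.]]
b2 [[250. 288.  31.]]
knob [[642. 162. 191.]]
```

View pics/c1.png

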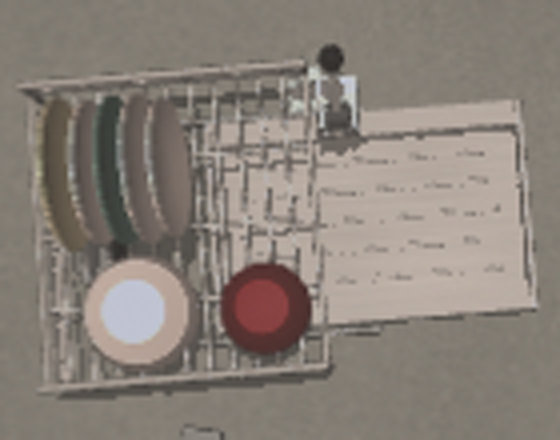

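View pics/c2.png

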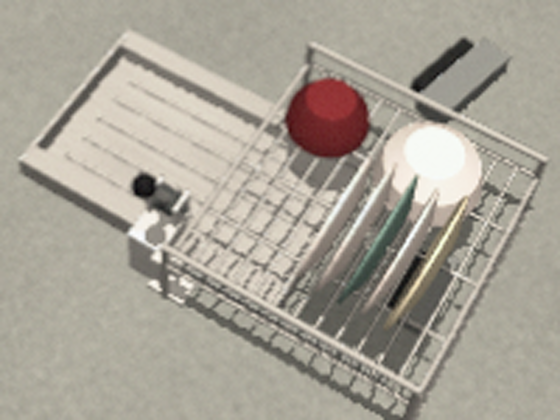

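The crops confirm there is only one rack, with one clamp and tray: bracket at (335, 100) and black knob at (330, 57) in the crop. The grey-black blocks are far smaller and unrelated, so this rack bears the stop. Next I'll fit the rack pose from the knob and the tray edges.

Run:
```python
from h import *
def blob(z,x0,x1,y0,y1):
    g=z['im'][y0:y1,x0:x1].astype(float).max(2); m=g<60; n,l,st,c=cv2.connectedComponentsWithStats(m.astype(np.uint8))
    for i in range(1,n):
        if st[i,4]>8: print('blob',st[i],c[i]+[x0,y0])
    i=1+np.argmax(st[1:,4]); return c[i]+[x0,y0]
t=load('t0');s=load('s0')
def ray(z,uv):
    a=plane(z,[uv],0)[0];b=plane(z,[uv],100)[0];return a,(b-a)/np.linalg.norm(b-a)
kt=blob(t,290,303,138,150);ks=blob(s,298,316,258,275)
a,u=ray(t,kt);b,v=ray(s,ks)
k=np.linalg.lstsq(np.c_[u,-v],b-a,rcond=None)[0];p,q=a+u*k[0],b+v*k[1];print('knob',p.round(1),q.round(1))
kn=plane(t,[kt],175.7)[0];print('top ray at 175.7',kn, plane(s,[ks],175.7))
# tray outline: brightness edges, subpixel, top view
g=t['im'].astype(float).mean(2)
def edge(seq): # sequence of (u,v); strongest drop
    d=np.diff([g[v,u] for u,v in seq]);i=np.argmin(d);w=-d[max(0,i-1):i+2];w=w.clip(0);return np.average(np.arange(max(0,i-1),i-1+1+len(w)-(0))[:len(w)],weights=w)+.5
F=np.array([(338+edge([(u,v) for u in range(338,356)]),v) for v in range(160,206)])
B=np.array([(u,202+edge([(u,v) for v in range(202,220)])) for u in range(312,344)])
T=np.array([(u,164-edge([(u,v) for v in range(164,145,-1)])) for u in range(312,342)])
for n,e in (('front',F),('near',B),('far',T)):
    P=plane(t,e,30)[:,:2].astype(np.float32);vx,vy,x0,y0=cv2.fitLine(P,cv2.DIST_HUBER,0,.01,.01).ravel()
    r=(P-[x0,y0])@[-vy,vx];print(n,np.degrees(np.arctan2(vy,vx)),x0,y0,'sd',r.std())
```

```text
blob [ 5  4  6  6 25] [297.4  144.28]
blob [ 5  5  8  8 49] [306.16326531 266.24489796]
knob [648.2 164.6 173.8] [647.2 166.  173.6]
top ray at 175.7 [647.80129874 164.5176918  175.7       ] [[648.1787303  166.82300715 175.7       ]]
front 5.8609924 527.00653 -22.096014 sd 4.2321267
near -83.933495 420.9422 61.61522 sd 0.7317877
far -85.642715 604.03656 41.228867 sd 11.411502
```

Request:
play_rows:
  rows: [0,0,-0.025,0,0,-10.1,0,0,-0.025,0,0,-10.1,0.0229,0.0487,0,0,0,0,0.0229,0.0487,0,0,0,0,0.0229,0.0487,0,0,0,0,0.0229,0.0487,0,0,0,0,0.0229,0.0487,0,0,0,0,0.0229,0.0487,0,0,0,0,0.0229,0.0487,0,0,0,0]
  jaw: 0

```text
t: 1.23
tool_pos: [342.4, 258.1, 281.1]
eef_rot: [0.999, 0.053, -0.0, -0.0]
force: [1.0, 0.4, 0.2]
gripper_width: -0.3
gripper_force: 0.0
```

Request:
play_rows:
  rows: [0.0229,0.0487,0,0,0,0,0.0229,0.0487,0,0,0,0,0.0229,0.0487,0,0,0,0,0.0229,0.0487,0,0,0,0,0.0229,0.0487,0,0,0,0,0.0229,0.0487,0,0,0,0,0.0229,0.0487,0,0,0,0,0,0,0,0,0,0,0,0,0,0,0,0]

```text
t: 2.35
tool_pos: [537.2, -62.4, 280.8]
eef_rot: [0.999, 0.052, -0.001, 0.0]
force: [-0.8, -0.6, -0.1]
gripper_width: -0.0
gripper_force: 0.0
```

Request:
play_rows:
  rows: [0,0,0.05,0,0,0,0,0,0.05,0,0,0,0,0,0.05,0,0,0,0,0,0.05,0,0,0,0,0,0.045,0,0,0,0,0,0.02,0,0,0,0,0,0,0,0,0,0,0,0,0,0,0]

```text
t: 3.35
tool_pos: [538.2, -61.6, 18.1]
eef_rot: [0.999, 0.054, 0.001, 0.0]
force: [0.8, 0.4, -0.0]
gripper_width: -0.0
gripper_force: 0.0
```

Run:
```python
from h import *
w,_=snap('wrist','w1');s,_=snap('scene','s1')
b=cv2.resize(s[180:340,230:430],(600,480),interpolation=cv2.INTER_CUBIC)
cv2.imwrite('pics/s1c.png',b[:,:,::-1])
st=ctrl.read_state();print(st['tool_pos'],st['force'])
```

```text
[538.38856196 -61.83433632  18.21141421] [0.51314461 0.88366547 0.64591183]
```

View pics/s1c.png

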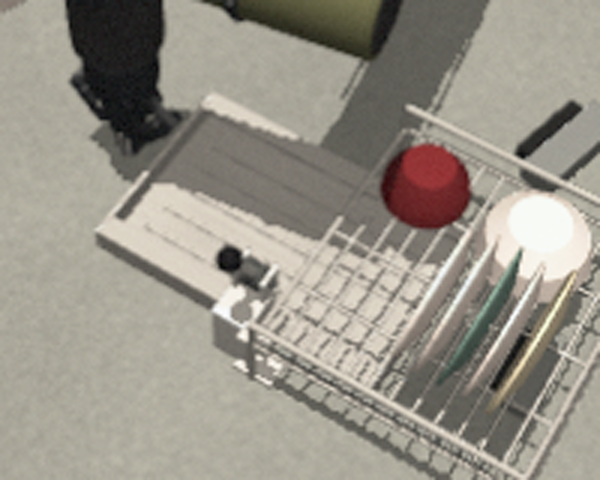

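The closed fingertips are at crop (150, 135), just in front of the tray's front face and roughly centred on it. I'll ease into contact now.

Request:
play_rows:
  rows: [0,-0.006,0,0,0,0,0,-0.006,0,0,0,0,0,-0.005,0,0,0,0,0,-0.004,0,0,0,0,0,-0.004,0,0,0,0,0,-0.004,0,0,0,0,0,-0.004,0,0,0,0]

```text
t: 4.32
tool_pos: [533.8, -29.6, 16.4]
eef_rot: [0.999, 0.053, -0.0, 0.0]
force: [1.0, -4.4, 0.5]
gripper_width: -0.1
gripper_force: 2.4
```

Request:
play_rows:
  rows: [0,-0.005,0,0,0,0,0,-0.005,0,0,0,0,0,-0.005,0,0,0,0,0,-0.005,0,0,0,0,0,-0.005,0,0,0,0]

```text
t: 4.95
tool_pos: [531.2, -4.4, 16.4]
eef_rot: [0.999, 0.053, 0.0, 0.0]
force: [0.5, -4.8, 0.6]
gripper_width: 0.0
gripper_force: 2.5
```

Request:
play_rows:
  rows: [0,-0.005,0,0,0,0,0,-0.005,0,0,0,0,0,-0.005,0,0,0,0,0,-0.005,0,0,0,0,0,-0.004,0,0,0,0]

```text
t: 5.58
tool_pos: [528.6, 19.4, 16.4]
eef_rot: [0.999, 0.053, -0.0, 0.0]
force: [0.7, -5.3, 0.7]
gripper_width: 0.1
gripper_force: 2.6
```

Request:
play_rows:
  rows: [0,-0.002,0,0,0,0,0,-0.002,0,0,0,0,0,-0.002,0,0,0,0]

```text
t: 5.95
tool_pos: [528.0, 25.2, 16.4]
eef_rot: [0.999, 0.053, -0.0, 0.0]
force: [0.1, -5.4, 2.3]
gripper_width: 0.1
gripper_force: 2.6
```

Request:
play_rows:
  rows: [0,-0.002,0,0,0,0,0,-0.002,0,0,0,0]

```text
t: 6.2
tool_pos: [527.6, 29.1, 16.4]
eef_rot: [0.999, 0.053, -0.0, 0.0]
force: [-0.2, -5.2, 2.2]
gripper_width: -0.0
gripper_force: 2.7
```

Request:
play_rows:
  rows: [0,-0.002,0,0,0,0,0,-0.002,0,0,0,0]

```text
t: 6.45
tool_pos: [527.2, 33.1, 16.4]
eef_rot: [0.999, 0.053, -0.0, 0.0]
force: [-0.0, -6.0, 1.8]
gripper_width: -0.2
gripper_force: 2.7
```

Request:
play_rows:
  rows: [0,-0.002,0,0,0,0,0,-0.002,0,0,0,0]

```text
t: 6.7
tool_pos: [526.7, 37.1, 16.4]
eef_rot: [0.999, 0.053, -0.0, 0.0]
force: [1.2, -5.2, 1.4]
gripper_width: -0.0
gripper_force: 2.7
```

Request:
play_rows:
  rows: [0,-0.002,0,0,0,0,0,-0.002,0,0,0,0]

```text
t: 6.95
tool_pos: [526.3, 41.1, 16.4]
eef_rot: [0.999, 0.053, -0.0, 0.0]
force: [0.7, -4.7, 1.9]
gripper_width: -0.3
gripper_force: 2.7
```

Request:
play_rows:
  rows: [0,-0.002,0,0,0,0,0,-0.002,0,0,0,0]

```text
t: 7.2
tool_pos: [525.9, 44.9, 16.4]
eef_rot: [0.999, 0.053, -0.0, 0.0]
force: [0.1, -7.8, 1.7]
gripper_width: -0.2
gripper_force: 3.3
```

Request:
play_rows:
  rows: [0,-0.001,0,0,0,0,0,-0.001,0,0,0,0]

```text
t: 7.45
tool_pos: [525.6, 46.3, 16.4]
eef_rot: [0.999, 0.053, -0.0, 0.001]
force: [1.2, -8.9, 1.2]
gripper_width: -0.1
gripper_force: 4.4
```

Request:
play_rows:
  rows: [0,-0.001,0,0,0,0,0,-0.001,0,0,0,0]

```text
t: 7.7
tool_pos: [525.4, 47.6, 16.4]
eef_rot: [0.999, 0.053, -0.0, 0.001]
force: [2.2, -10.9, 0.2]
gripper_width: -0.3
gripper_force: 5.7
```

Request:
play_rows:
  rows: [0,-0.001,0,0,0,0,0,-0.001,0,0,0,0,0,0,0,0,0,0]

```text
t: 8.07
tool_pos: [525.1, 49.0, 16.4]
eef_rot: [0.999, 0.053, -0.001, 0.002]
force: [2.2, -12.2, 0.9]
gripper_width: 0.5
gripper_force: 6.4
```

Request:
play_rows:
  rows: [0,-0.001,0,0,0,0,0,0,0,0,0,0,0,0,0,0,0,0,0,0,0,0,0,0]

```text
t: 8.57
tool_pos: [525.0, 49.7, 16.4]
eef_rot: [0.999, 0.052, -0.001, 0.002]
force: [2.4, -12.8, 0.9]
gripper_width: -0.3
gripper_force: 7.0
```

Run:
```python
from h import *
f=[]
for i in range(4): snap('wrist','wf%d'%i); s=ctrl.read_state(); f.append(s['force'])
print(np.mean(f,0),s['tool_pos'],s['gripper_force'])
```

```text
[  2.33574287 -13.86788471   1.08423219] [525.00099575  49.64697898  16.41392907] 7.017412721179426
```

Request:
play_rows:
  rows: [0,0.002,0,0,0,0,0,0.004,0,0,0,0,0,0.008,0,0,0,0,0,0.03,0,0,0,0,0.03,0,-0.04,0,0,0,0.04,0,-0.05,0,0,0,0.05,0,-0.05,0,0,0,0.05,0,0,0,0,0,0,0,0,0,0,0,0,0,0,0,0,0]

```text
t: 10.02
tool_pos: [691.8, 25.6, 148.2]
eef_rot: [0.999, 0.053, -0.001, -0.0]
force: [-0.2, 0.2, -0.0]
gripper_width: -0.4
gripper_force: 0.0
```

```bash
cat >> h.py <<'E'
O=np.array([503.1,265.8]);a=np.radians(6.07);ex=np.array([-np.sin(a),np.cos(a)]);ey=-np.array([np.cos(a),np.sin(a)])
def rk(p): r=np.array(p[:2])-O; return np.r_[r@ex,r@ey,p[2]].round(1)
E
python3 - <<'E'
from h import *
s=ctrl.read_state();print(rk(s['tool_pos']),R.from_quat(s['eef_rot']).as_matrix().round(3),s['q'],s['force'])
snap('top','t2');t=load('t2')
im=t['im'][130:240,215:355];cv2.imwrite('pics/t2c.png',cv2.resize(im,None,fx=4,fy=4,interpolation=cv2.INTER_CUBIC)[:,:,::-1])
E
```

```text
[-258.8 -162.2  148.2] [[ 0.994  0.106 -0.002]
 [ 0.106 -0.994 -0.   ]
 [-0.002 -0.    -1.   ]] [ 3.24554586e-01  2.90628458e-01  2.14477834e-01 -4.47161621e-04
 -1.49621505e+00  1.35219785e+00] [-0.22704617  0.24641957 -0.02609258]
```

View pics/t2c.png

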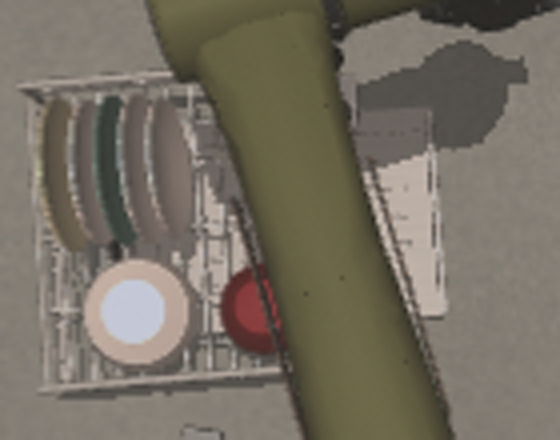

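The tray has moved in: its front edge is now near crop x=440. The arm hides the knob in this view. I'll move the closed fingertips to the knob's outer side.

Request:
play_rows:
  rows: [0.012,0,-0.008,0,0,0,0,-0.035,0,0,0,0,0,-0.035,0,0,0,0,0,-0.035,0,0,0,0,0,-0.036,0,0,0,0,0,0,0,0,0,0,0,0,0,0,0,0]

```text
t: 10.95
tool_pos: [688.8, 166.8, 158.7]
eef_rot: [0.999, 0.053, 0.001, -0.0]
force: [0.1, -0.6, 0.7]
gripper_width: 0.6
gripper_force: 0.0
```

Run:
```python
from h import *
s=ctrl.read_state();print(rk(s['tool_pos']),s['force'])
im,_=snap('scene','s3')
cv2.imwrite('pics/s3c.png',cv2.resize(im[200:330,240:400],(640,520),interpolation=cv2.INTER_CUBIC)[:,:,::-1])
```

```text
[-118.1 -174.2  158.7] [ 0.09667536 -0.55394395  0.74924651]
```

View pics/s3c.png

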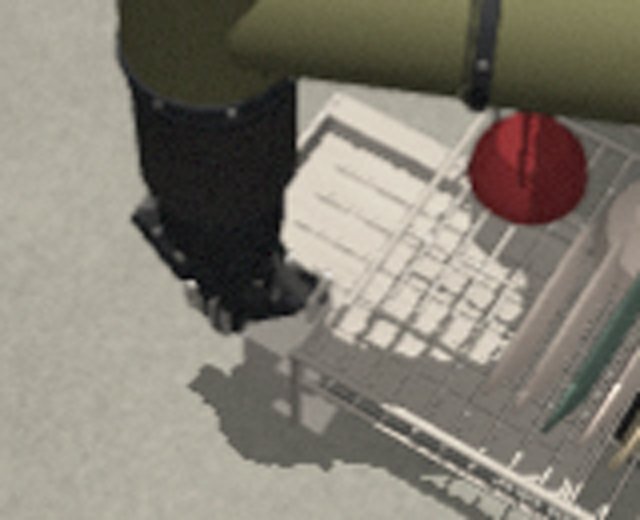

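Run:
```python
from h import *
t=load('t0')
for uv in [(281,207),(297,170),(275,205),(288,212),(290,200)]: print(uv,rk(pts(t,uv)[0]))
# plan in (y,z) rack, tilt tau
def tcp(phi):
    tau=max(0,.7*phi);k=np.array([-93+93*np.sin(phi),92+93*np.cos(phi)])
    n=np.array([np.cos(tau),-np.sin(tau)]);zt=np.array([-np.sin(tau),-np.cos(tau)])
    return k-23*n+18*zt,tau
p0,tau0=np.array([-174.2,158.7]),0
for phi in [-.45,-.35,-.25,-.15,-.05,.05,.15,.25,.35,.45,.55,.65,.75,.85,.95,1.05,1.12,1.2]:
    p,tau=tcp(phi);d=p-p0
    xt=np.array([-np.cos(tau0),np.sin(tau0)]);zt=np.array([-np.sin(tau0),-np.cos(tau0)])
    print('phi %.2f'%phi,p.round(1),'dx %.1f dz %.1f mm ry %.2f deg'%(d@xt,d@zt,np.degrees(tau-tau0)))
    p0,tau0=p,tau
```

```text
(281, 207) [-34.9  88.6 124.5]
(297, 170) [-101.7  -61.2    9.8]
(275, 205) [-12.4  79.  118.1]
(288, 212) [-58.2 108.6 101. ]
(290, 200) [-68.2  62.5  83. ]
phi -0.45 [-156.5  157.7] dx -17.7 dz 1.0 mm ry 0.00 deg
phi -0.35 [-147.9  161.4] dx -8.6 dz -3.6 mm ry 0.00 deg
phi -0.25 [-139.   164.1] dx -8.9 dz -2.7 mm ry 0.00 deg
phi -0.15 [-129.9  166. ] dx -9.1 dz -1.8 mm ry 0.00 deg
phi -0.05 [-120.6  166.9] dx -9.2 dz -0.9 mm ry 0.00 deg
phi 0.05 [-112.   167.7] dx -8.7 dz -0.8 mm ry 2.01 deg
phi 0.15 [-103.9  168.5] dx -8.1 dz -1.0 mm ry 4.01 deg
phi 0.25 [-95.8 168.4] dx -8.1 dz -0.8 mm ry 4.01 deg
phi 0.35 [-87.8 167.5] dx -8.0 dz -0.5 mm ry 4.01 deg
phi 0.45 [-80.  165.8] dx -8.0 dz -0.2 mm ry 4.01 deg
phi 0.55 [-72.5 163.2] dx -7.9 dz 0.1 mm ry 4.01 deg
phi 0.65 [-65.3 160. ] dx -7.9 dz 0.3 mm ry 4.01 deg
phi 0.75 [-58.5 156. ] dx -7.8 dz 0.6 mm ry 4.01 deg
phi 0.85 [-52.3 151.4] dx -7.7 dz 0.9 mm ry 4.01 deg
phi 0.95 [-46.6 146.1] dx -7.7 dz 1.1 mm ry 4.01 deg
phi 1.05 [-41.5 140.3] dx -7.6 dz 1.4 mm ry 4.01 deg
phi 1.12 [-38.3 136. ] dx -5.3 dz 1.1 mm ry 2.81 deg
phi 1.20 [-35.1 130.8] dx -5.9 dz 1.4 mm ry 3.21 deg
```

Request:
play_rows:
  rows: [-0.009,0,0.001,0,0,0,-0.0045,0,0,0,0,0,-0.0045,0,0,0,0,0,-0.0043,0,-0.0018,0,0,0,-0.0043,0,-0.0018,0,0,0,-0.0045,0,-0.0014,0,0,0,-0.0045,0,-0.0013,0,0,0,-0.0045,0,-0.001,0,0,0,-0.0045,0,-0.0008,0,0,0]

```text
t: 12.12
tool_pos: [644.5, 162.3, 164.4]
eef_rot: [0.999, 0.053, -0.0, 0.0]
force: [0.7, 1.1, -0.2]
gripper_width: -0.2
gripper_force: 0.3
```

Request:
play_rows:
  rows: [-0.0046,0,-0.0005,0,0,0,-0.0046,0,-0.0004,0,0,0,-0.0044,0,-0.0004,0,1,0,-0.0043,0,-0.0004,0,1,0,-0.0041,0,-0.0005,0,2,0,-0.004,0,-0.0005,0,2,0,-0.0041,0,-0.0004,0,2,0,-0.004,0,-0.0004,0,2,0]

```text
t: 13.12
tool_pos: [611.4, 158.7, 167.5]
eef_rot: [0.995, 0.053, 0.089, -0.005]
force: [4.1, -0.8, 0.4]
gripper_width: -0.4
gripper_force: 2.1
```

Run:
```python
from h import *
s=ctrl.read_state();print(rk(s['tool_pos']),s['force'],s['gripper_force'])
im,_=snap('scene','s4')
cv2.imwrite('pics/s4c.png',cv2.resize(im[200:330,240:400],(640,520),interpolation=cv2.INTER_CUBIC)[:,:,::-1])
```

```text
[-118.   -96.4  167.5] [ 4.1282541 -0.786037   0.4117421] 2.1494637429714203
```

View pics/s4c.png

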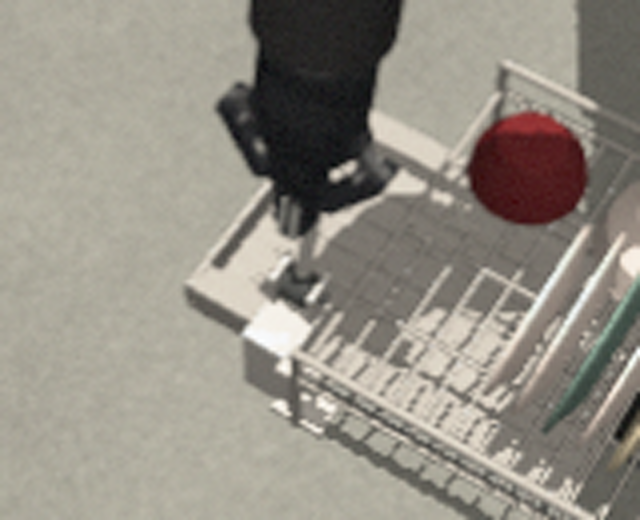

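The lever has swung past upright, with its stem at (310, 245), and the fingers are behind the knob with about 4 N on them. I'll carry on along the arc.

Request:
play_rows:
  rows: [-0.004,0,-0.0003,0,2,0,-0.004,0,-0.0002,0,2,0,-0.004,0,-0.0001,0,2,0,-0.004,0,-0.0001,0,2,0,-0.004,0,0,0,2,0,-0.004,0,0.0001,0,2,0]

```text
t: 13.92
tool_pos: [589.2, 156.4, 164.0]
eef_rot: [0.98, 0.052, 0.194, -0.011]
force: [5.0, -0.7, 6.4]
gripper_width: -0.2
gripper_force: 3.1
```

Request:
play_rows:
  rows: [-0.004,0,0.0001,0,2,0,-0.004,0,0.0002,0,2,0,-0.004,0,0.0003,0,2,0,-0.004,0,0.0003,0,2,0]

```text
t: 14.42
tool_pos: [574.7, 155.4, 156.4]
eef_rot: [0.964, 0.051, 0.261, -0.015]
force: [0.9, -0.1, 6.1]
gripper_width: 0.4
gripper_force: 2.2
```

Request:
play_rows:
  rows: [-0.0039,0,0.0004,0,2,0,-0.0039,0,0.0005,0,2,0,-0.0039,0,0.0005,0,2,0,-0.0038,0,0.0006,0,2,0]

```text
t: 14.92
tool_pos: [561.8, 153.7, 143.9]
eef_rot: [0.944, 0.05, 0.326, -0.018]
force: [0.2, -0.3, 0.7]
gripper_width: 0.1
gripper_force: 0.4
```

Run:
```python
from h import *
s=ctrl.read_state();print(rk(s['tool_pos']),s['force'],s['gripper_force'])
im,_=snap('scene','s5')
cv2.imwrite('pics/s5c.png',cv2.resize(im[200:330,240:400],(640,520),interpolation=cv2.INTER_CUBIC)[:,:,::-1])
```

```text
[-117.7  -46.5  143.9] [ 0.22746444 -0.33572799  0.73253949] 0.38042720407247543
```

View pics/s5c.png

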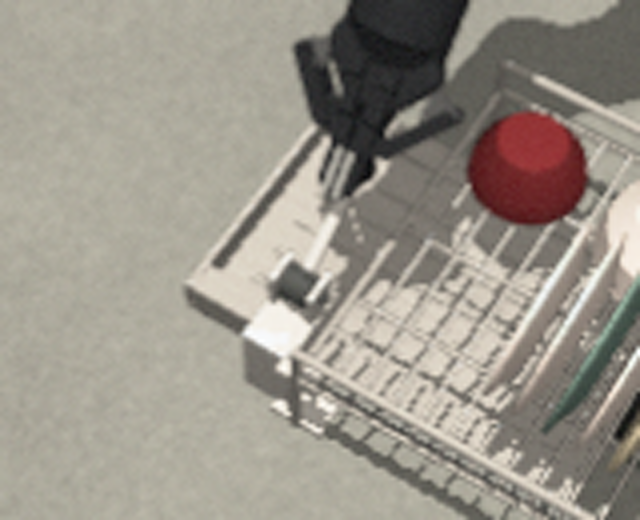

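The stem runs towards the fingers from (330, 225), and the knob is still under the fingertips, so the lever is near dead centre. I'll push a little further.

Request:
play_rows:
  rows: [-0.0038,0,0.0007,0,2,0,-0.0038,0,0.0007,0,2,0,-0.0038,0,0.0008,0,2,0,-0.003,0,0.0008,0,1.5,0]

```text
t: 15.48
tool_pos: [557.5, 153.6, 135.4]
eef_rot: [0.922, 0.049, 0.383, -0.02]
force: [-0.5, -2.1, -7.5]
gripper_width: 0.1
gripper_force: 0.0
```

Request:
play_rows:
  rows: [0,0,0,0,0,0,0,0,0,0,0,0]

```text
t: 15.72
tool_pos: [557.9, 153.8, 135.9]
eef_rot: [0.923, 0.049, 0.382, -0.02]
force: [0.5, 1.1, -0.0]
gripper_width: -0.2
gripper_force: 0.0
```

Run:
```python
from h import *
s=ctrl.read_state();print(rk(s['tool_pos']),s['force'],s['moment'],s['gripper_force'],s['q'])
s0=load('s5');snap('scene','s6')
```

```text
[-117.2  -42.6  135.9] [ 4.51140678e-01  1.14658804e+00 -7.58464883e-04] [-0.19658868  1.94828289 -0.04096181] 0.0 [ 0.80389194 -0.68513948 -1.08049837  0.79812225 -0.68871843  0.36527086]
```

Request:
play_rows:
  rows: [0.005,0,0,0,-2,0,0.01,0,0,0,-4,0,0.02,0,-0.005,0,-6,0,0.02,0,-0.02,0,-8,0,0.01,0,-0.03,0,-8,0,0,0,-0.03,0,-8,0,0,0,-0.03,0,-5,0,0,0,0,0,0,0]

```text
t: 16.77
tool_pos: [571.3, 155.8, 282.0]
eef_rot: [0.998, 0.052, 0.036, -0.003]
force: [0.4, -0.7, -1.1]
gripper_width: 0.4
gripper_force: 0.0
```

Run:
```python
from h import *
s=ctrl.read_state();print(rk(s['tool_pos']),s['force'],s['moment'],s['q'])
im,_=snap('scene','s7')
z=load('s7')
g=im.astype(float).max(2)
for h in (112,):
  k=O+(-115)*ex+(-93+93*np.sin(1.35))*ey; print('expected clamped knob',k)
n,l,st,c=cv2.connectedComponentsWithStats((g[220:300,285:345]<60).astype(np.uint8))
for i in range(1,n):
  if st[i,4]>8: print(st[i],c[i]+[285,220],rk(plane(z,[c[i]+[285,220]],112)[0]))
cv2.imwrite('pics/s7c.png',cv2.resize(im[200:330,240:400],(640,520),interpolation=cv2.INTER_CUBIC)[:,:,::-1])
```

```text
[-116.6  -56.2  282. ] [ 0.43149333 -0.74108128 -1.11027882] [ 0.05839154  0.15875778 -0.0255751 ] [ 0.62615638 -0.03553642  0.08715289  0.03507652 -1.62986859  1.05287176]
expected clamped knob [517.50556326 151.68349339]
[44 21  7  7 36] [331.88888889 244.05555556] [-114.4   -1.3  112. ]
```

View pics/s7c.png

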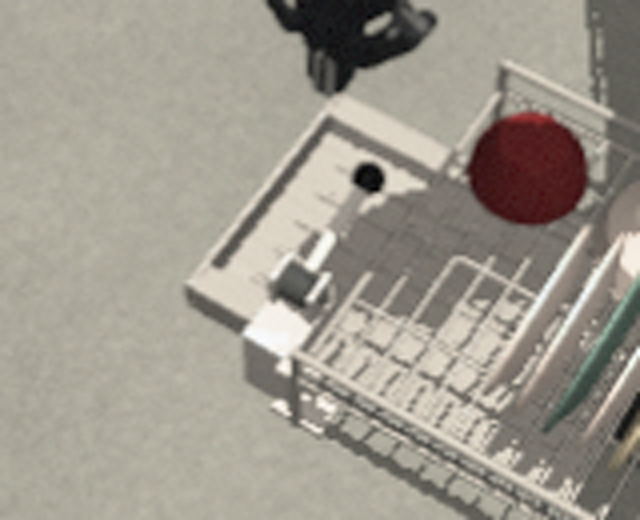

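The lever lies over with its knob at crop (368, 178). That works out to rack y ≈ -1 mm at 112 mm height, against -2 mm expected when fully snapped. The arm is clear, so I'm handing in.

```bash
python3 -c "
from station import ctrl
print(ctrl.sign_off())"
```

```text
the job is handed in; nothing more can be done
None
```

I pushed the tray in until the force reading put the stop about 4 mm in, flipped the lever until it snapped over (knob seen at its clamped position), and handed in with the arm clear; the sign-off gave no verdict, and joint 3 touched its range limit during the lever push (-1.0805 read, limit -1.08).

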